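# Lock the sample carrier for the drive

### The arm

A 7-joint arm with a two-finger parallel gripper is mounted at the origin on a cart in front of the work surface, level with it; the furniture and walls round the work are solid. World frame = base frame: x ahead of the robot, y to its left, z up, the work surface at z = 0. Lengths are in m, angles in rad, forces in N, time in s.
With the tool pointing down it reaches from about 0.4 to 0.85 m from the base axis. Payload 10.4 kg.
Tool frame: the origin (TCP) lies between the finger pads; the fingertips stand 22 mm ahead of it and the grasp point (between the pads) lies 3 mm ahead of it; y points along the fingers, z is the direction in which the jaws open and shut, and the axes are right-handed (so a half turn about y gives the same grasp; the last joint's range is limited). The gripper opens to 85 mm and grips with 20 to 120 N. Pads are 22 mm wide; open, the fingers measure 114 mm over their backs; the gripper's body (76 mm by 85 mm) begins 54 mm behind the grasp point. The pads swing forward as they close: fully open they stand 13 mm farther back than shut.
Start: joints at [-1.366, 0.332, -0.065, 1.46, 0.022, 1.35, -0.088], TCP at [0.141, 0.609, 0.253] pointing down, gripper open.
Joint ranges: [-2.6, 2.6], [-0.5, 2.12], [-1.47, 1.34], [0.16, 2.42], [-1.27, 4.41], [0.06, 2.06], [-2.6, 2.6]. Speed limits (rad/s): [2.22, 2.22, 2.79, 2.79, 3.14, 3.14, 3.14].

### API

Orientations are given as a rotation vector (axis times angle).
In Python, from bench import telemetry, eyes, bot gives the robot as it stands.
- The arm moves only by the tool play_rows, never from a script. Its argument "steps" is a list of rows, each a list of 7 numbers: the opening in per cent of the stroke, from 0 (shut) to 100 (fully open), then the shift along the tool's x, y, z in m, then the turn, a rotation vector about the tool's x, y, z in degrees. A call has 1 to 8 rows; each row is the pose to reach, as a shift and turn from the pose measured when the call began, along the tool's axes at that moment; what a row does not reach only later rows make up. A row lasts 1/12 s, in which the tool goes at most 41.7 mm and 7.16 degrees, less where a joint would pass 70% of its speed; a pose out of reach is approached as far as the arm can. A call with a gripper value outside its range is refused whole. The fingers move at their own pace and stop on an object; the grip force is fixed at half the most. Time passes only in rows, so rows that repeat a pose let the fingers close. It gives the time, the measured TCP pose, the force and the opening at its end, in the units of the state.
- telemetry.observe(): the state, without advancing time (a new reading comes with each control period).
- eyes.capture(name): name is "side" or "top"; returns a dict with "img" (400x640x3 uint8, red, green, blue), "fx", "fy", "cx", "cy" (pixels), "k1" (the pictures are not rectified: a ray, as slopes to the right and down, at radius r is drawn at 1 + k1 r^2 times it, then the intrinsics apply), "world_to_cam" (4x4, takes a point from world to camera coordinates). Camera axes: x right, y up, looking along -z (the intrinsics and any distortion apply to the point x, -y, -z); pixel columns grow to the right and rows downward; lengths in m; the calibration is good to about 2 mm. A picture is of the moment at which its call begins. There is no depth.
- bot.finish_job(): hands the job in, once; it reports no verdict.
The state is a dict: "time_s": time; "joint_positions": joint angles; "qd": joint speeds; "tau": joint torques, N m; "eef_pos": TCP position; "ee_rot": TCP orientation; "force": force on the tool from outside, world axes, zero at the start; "wrist_torque": the same for the moment, N m; "finger_gap": finger opening in m.
Only numpy, scipy, OpenCV 4.12 (cv2) and the standard library are available. Lean on these libraries where they do the work, as an engineer would, in place of code of your own. Each camera call takes 0.05 s, during which the arm holds its last target. There are 200 camera calls.

### The job

Before the mobile lab drives off, lock the sample carrier into its dock: take the long pin from the pin block and lower it, without dropping it, down through the three eyes one after another (dock, carrier, dock) until its collar rests on the top eye, then let go. Leave the short pin, which does not reach the third eye, in the block.

Things in the scene. Friction and masses are not known exactly. Their poses are not given: they have to be found in the camera images.
- long_pin_grip (a point): Centre of the knob of the long loose steel pin, upright in either hole of the white pin block (60x160x50 mm, holes 90 mm apart, 40 deep). Upward: shaft 10 mm thick, 80 long; collar 42 wide, 6 thick; knob 22 wide, 44 tall. The point is 28 mm above the collar's underside, 108 above the tip, at first 118 above the table. z up along the pin; 0.08 to 0.17 kg.
- short_pin_grip (a point): The same point (centre of the knob, 28 mm above the collar's underside) of the short steel pin in the block's other hole: same knob and collar, but a shaft only 48 mm long, so that it stands 32 mm lower, its collar 8 mm above the block (that of the long pin 40 mm).
- top_eye (a point): Centre of the upper face of the top eye of the aluminium dock fixed to the table, 92 mm above the table; z up. Each eye is a level ring: hole 28 mm, outside 46, 8 thick. The dock's bottom eye is straight below, its upper face 64 mm lower. A cheek on the left (+y) side joins the two, no higher than the top eye. The eyes face the robot, the carrier is behind.
- carrier_eye (a point): Centre of the upper face of the eye on the front of the sample carrier, a grey open tray of vials (115x100x60 mm) fixed in the dock. Same ring as the others, between the dock's two eyes, its face 32 mm below that of the top eye; out of line with them by up to 4 mm each way. z up.
Mind the look-alikes: they are no part of the job. Leave any turquoise or yellow look-alike of the part that bears long_pin_grip alone.

How it is judged:
On the way:
1. the long pin's tip is being lowered between the top eye and the bottom eye, not falling through (z of long_pin_grip in the frame of top_eye between 0.04 and 0.1 m and horizontal distance between long_pin_grip and top_eye below 0.02 m and angle between long_pin_grip's own z axis and vertical below 0.25 rad), for 0.1 s.
At the end, for the whole second after the job is handed in: Long pin upright (0.15 rad) through all three eyes, collar on the top eye: knob centre 22 to 34 mm above its upper face, within 16 mm sideways of its centre and 20 mm of the carrier eye's. Short pin still in its hole, within 20 mm of its start (z of long_pin_grip in the frame of top_eye between 0.022 and 0.034 m and horizontal distance between long_pin_grip and top_eye below 0.016 m and horizontal distance between long_pin_grip and carrier_eye below 0.02 m and angle between long_pin_grip's own z axis and vertical below 0.15 rad and distance of short_pin_grip from where it was at the start of the episode below 0.02 m); the robot touches nothing.
It also fails if it takes over 38 s, if anything falls off the work surface, if the arm or the gripper's body presses on something with over 40 N, if the wrist force passes 120 N, or if a joint passes its speed limit or range.

## Working session

There is one attempt and no reset: what is moved stays moved. The work goes in short steps, Python scripts to look and compute and a tool call to move; the robot and the scene stay as the last step left them, time stands still between calls to the robot, and variables do not carry over. Pictures are saved under pics/ and viewed, about 8 in all and at most 12, crops included, and the job is handed in when it is done.

Besides the shell and the picture viewer there is one more tool, called after ">>>" as name(argument=value, ...), one argument or row to a line, values as JSON. play_rows: Moves the arm, as the interface text tells. Its arguments: {"type":"object","properties":{"steps":{"type":"array","items":{"type":"array","items":{"type":"number"}}}},"required":["steps"]}

```bash
mkdir -p pics; python3 - <<'E'
from bench import telemetry, eyes
import cv2,json
s=telemetry.observe()
print({k:s[k] for k in('time_s','eef_pos','ee_rot','force','finger_gap')})
for n in('side','top'):
    c=eyes.capture(n); cv2.imwrite(f'pics/{n}0.png',c['img'][:,:,::-1])
    print(n,{k:c[k] for k in c if k!='img'})
E
```

```text
{'time_s': 0.0, 'eef_pos': array([0.14105058, 0.60851735, 0.25248298]), 'ee_rot': array([-1.5648609 ,  0.17887003, -0.17874382]), 'force': array([-0.45817765, -0.10859118,  0.29638615]), 'finger_gap': 0.0853353542909721}
side {'fx': 376.03585214986475, 'fy': 376.03585214986475, 'cx': 319.41252384774293, 'cy': 199.76937297309723, 'k1': -0.08487312182715603, 'world_to_cam': array([[-0.99937258, -0.03473913,  0.00690147,  0.49400982],
       [ 0.02294284, -0.48650812,  0.87337476, -0.08497104],
       [-0.02698266,  0.87298513,  0.48699989, -0.91107766],
       [ 0.        ,  0.        ,  0.        ,  1.        ]])}
top {'fx': 411.1154558317453, 'fy': 411.1154558317453, 'cx': 312.3282827547982, 'cy': 201.67644827669878, 'k1': -0.0982192396228934, 'world_to_cam': array([[ 0.01606828, -0.99983877, -0.0080148 ,  0.02210167],
       [ 0.99515595,  0.01521447,  0.09712443, -0.47668416],
       [-0.09698683, -0.00953659,  0.99523997, -0.91764093],
       [ 0.        ,  0.        ,  0.        ,  1.        ]])}
```

View pics/side0.png

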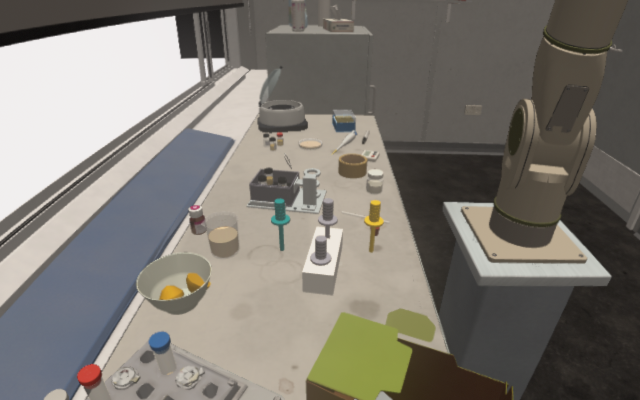

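View pics/top0.png

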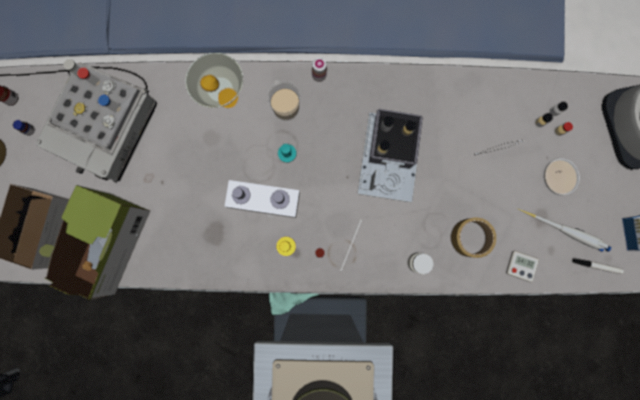

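The side view shows the block with two grey pins. The far one, with its knob at about (328,208), stands higher, so it is the long one; in the top view that is the right one at (280,198). Turquoise and yellow decoys stand next to the block. The dock eyes are at about (392,180) in the top view. Zooming in for a measurement.

```bash
python3 - <<'E'
import cv2,numpy as np
a=cv2.imread('pics/top0.png');b=cv2.imread('pics/side0.png')
r=lambda im,x,y,w,h:cv2.resize(im[y:y+h,x:x+w],(400,300),interpolation=cv2.INTER_CUBIC)
cv2.imwrite('pics/z.png',np.vstack([np.hstack([r(a,350,130,80,60+0) if 0 else r(a,350,150,80,60),r(a,220,170,80,60)]),np.hstack([r(b,260,160,80,60),r(b,290,190,80,60)])]))
E
```

```text
(no output)
```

View pics/z.png

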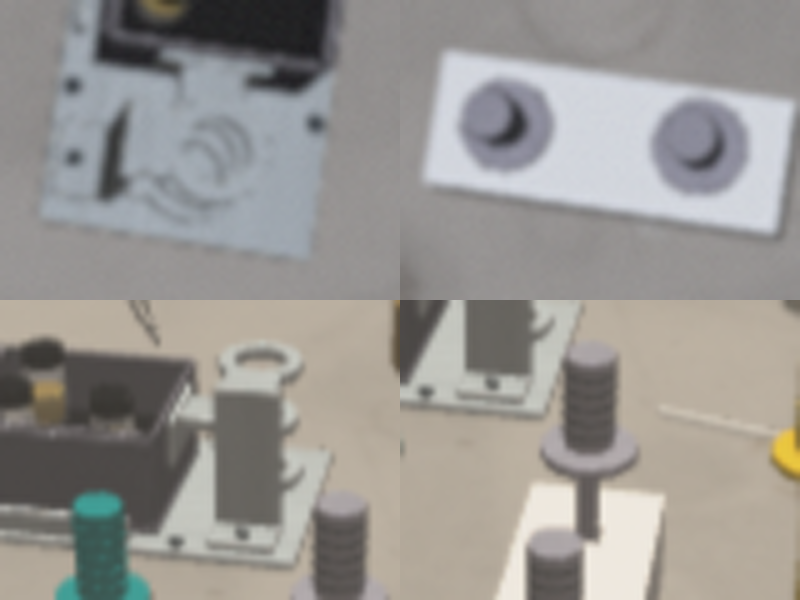

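Top-left crop: the eye rings are near (393,179) in the top picture. Top-right crop: two knobs. Bottom-left crop: the top eye ring is centred at about side (312,172.4). Bottom-right crop: the right/far pin shows a long free shaft, so it is the long one, with its knob top at about side (328,201).

```bash
cat > h.py <<'E'
import numpy as np,cv2
from scipy.spatial.transform import Rotation as R
def und(c,p):
    K=np.array([[c['fx'],0,c['cx']],[0,c['fy'],c['cy']],[0,0,1]]);
    return cv2.undistortPoints(np.array([[p]],float),K,np.array([c['k1'],0,0,0]))[0,0]
def ray(c,p):
    M=c['world_to_cam'];x,y=und(c,p);d=M[:3,:3].T@[x,-y,-1];return -M[:3,:3].T@M[:3,3],d
def onz(c,p,z):
    o,d=ray(c,p);return (o+d*(z-o[2])/d[2]).round(4)
def tri(c1,p1,c2,p2):
    A=[];b=[]
    for c,p in((c1,p1),(c2,p2)):
        o,d=ray(c,p);d/=np.linalg.norm(d);P=np.eye(3)-np.outer(d,d);A.append(P);b.append(P@o)
    return np.linalg.lstsq(np.vstack(A),np.hstack(b),rcond=None)[0].round(4)
def proj(c,X):
    M=c['world_to_cam'];q=M[:3,:3]@X+M[:3,3];K=np.array([[c['fx'],0,c['cx']],[0,c['fy'],c['cy']],[0,0,1]])
    return cv2.projectPoints(np.array([[q[0],-q[1],-q[2]]]),np.zeros(3),np.zeros(3),K,np.array([c['k1'],0,0,0]))[0].ravel().round(1)
E
python3 - <<'E'
from h import *
from bench import eyes,telemetry
s=eyes.capture('side');t=eyes.capture('top')
print('long',onz(s,(328,201),.14),onz(t,(278.6,198),.14),onz(t,(280,199),.096),tri(s,(328,201),t,(278.6,198)))
print('short',onz(t,(238.4,193),.108))
e=onz(s,(312,172.4),.092);print('eye side',e)
for z in(.092,.06,.028):print(proj(t,np.array([e[0],e[1],z])),proj(s,np.array([e[0],e[1],z])))
for h in((287,153),(286,246)):print('decoy',onz(t,h,.14))
print(R.from_rotvec(telemetry.observe()['ee_rot']).as_matrix().round(3))
E
```

```text
long [0.4742 0.1042 0.14  ] [0.4713 0.0963 0.14  ] [0.4738 0.0973 0.096 ] [0.473  0.0966 0.1356]
short [0.4839 0.184  0.108 ]
eye side [ 0.5193 -0.1343  0.092 ]
[389.1 179.7] [312.  172.4]
[386.5 181.9] [312.  183.2]
[384.1 183.9] [312.1 193.7]
decoy [0.5635 0.0815 0.14  ]
decoy [0.3756 0.0793 0.14  ]
[[ 0.974 -0.     0.226]
 [-0.226 -0.001  0.974]
 [ 0.    -1.    -0.001]]
```

>>> play_rows(
  steps=[
    [100, 0.014, -0.015, -0.014, 0, -2, 0],
    [100, 0.04, -0.03, -0.04, 0, -6, 0],
    [100, 0.07, -0.03, -0.067, 0, -13, 0],
    [100, 0.1, -0.03, -0.096, 0, -13, 0],
    [100, 0.13, -0.03, -0.125, 0, -13, 0],
    [100, 0.158, -0.03, -0.152, 0, -13, 0],
    [100, 0.186, -0.03, -0.179, 0, -13, 0],
    [100, 0.214, -0.03, -0.206, 0, -13, 0],
  ],
)

```text
time_s: 0.87
eef_pos: [0.3037, 0.3578, 0.283]
ee_rot: [-1.571, 0.001, -0.001]
force: [0.8, -0.0, -0.2]
finger_gap: 0.0854
```

>>> play_rows(
  steps=[
    [100, 0.022, 0, -0.033, 0, 0, 0],
    [100, 0.044, 0, -0.066, 0, 0, 0],
    [100, 0.066, 0, -0.1, 0, 0, 0],
    [100, 0.088, 0, -0.135, 0, 0, 0],
    [100, 0.112, 0, -0.172, 0, 0, 0],
    [100, 0.136, 0.01, -0.209, 0, 0, 0],
    [100, 0.157, 0.02, -0.242, 0, 0, 0],
    [100, 0.169, 0.03, -0.26, 0, 0, 0],
  ],
)

```text
time_s: 1.53
eef_pos: [0.474, 0.0936, 0.2533]
ee_rot: [-1.571, 0.002, -0.005]
force: [0.3, 0.7, -0.1]
finger_gap: 0.0859
```

```bash
python3 - <<'E'
from h import *
from bench import eyes,telemetry
st=telemetry.observe();print(st['eef_pos'],st['ee_rot'],st['time_s'])
s=eyes.capture('side');t=eyes.capture('top')
print(proj(s,st['eef_pos']),proj(t,st['eef_pos']))
r=lambda im,x,y,w,h:cv2.resize(im[y:y+h,x:x+w,::-1],(400,300),interpolation=cv2.INTER_CUBIC)
# dock eyes, contrast-enhanced
d=r(t['img'],350,150,80,60);g=cv2.cvtColor(d,cv2.COLOR_BGR2GRAY);g=cv2.createCLAHE(6,(2,2)).apply(g)
a=np.hstack([cv2.cvtColor(g,cv2.COLOR_GRAY2BGR),cv2.resize(t['img'][130:250,200:360,::-1],(400,300))])
b=np.hstack([r(s['img'],280,155,60,45),cv2.resize(s['img'][110:260,230:430,::-1],(400,300))])
cv2.imwrite('pics/z2.png',np.vstack([a,b]))
E
```

```text
[0.47403947 0.0935778  0.25330526] [-1.57127937  0.00235166 -0.00469947] 1.5333
[329.2 146.7] [274.3 189.5]
```

View pics/z2.png

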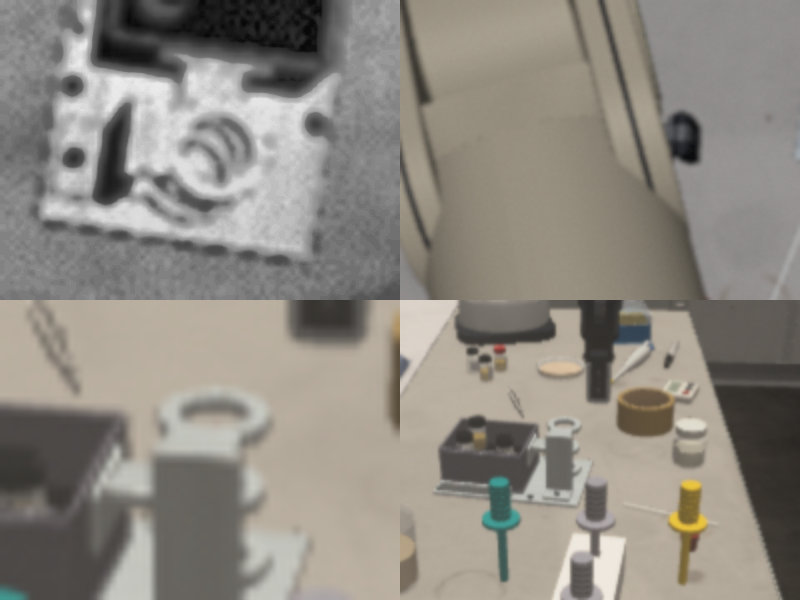

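The gripper is above the long pin; side column 329 against 328 for the pin. The top eye centre in the top view is at about (393.4,179.4). The side view biases y by about +8 mm for both pin and eye, so I trust the top view for y. Descending.

>>> play_rows(
  steps=[
    [100, 0, 0.015, 0.002, 0, 0, 0],
    [100, 0, 0.04, 0.0035, 0, 0, 0],
    [100, 0, 0.065, 0.0035, 0, 0, 0],
    [100, 0, 0.09, 0.0035, 0, 0, 0],
    [100, 0, 0.11, 0.0035, 0, 0, 0],
    [100, 0, 0.123, 0.0035, 0, 0, 0],
    [100, 0, 0.129, 0.0035, 0, 0, 0],
    [100, 0, 0.129, 0.0035, 0, 0, 0],
  ],
)

```text
time_s: 2.3
eef_pos: [0.4724, 0.0962, 0.1217]
ee_rot: [-1.574, 0.009, -0.003]
force: [0.1, -0.9, -0.3]
finger_gap: 0.0852
```

```bash
python3 - <<'E'
from h import *
from bench import eyes,telemetry
st=telemetry.observe();print(st['eef_pos'],st['ee_rot'],st['force'])
s=eyes.capture('side')
cv2.imwrite('pics/z3.png',cv2.resize(s['img'][150:270,240:400,::-1],(800,600),interpolation=cv2.INTER_CUBIC))
t=eyes.capture('top')
print('eye top',onz(t,(393.4,179.4),.092))
E
```

```text
[0.47243701 0.09617728 0.12165705] [-1.57411333  0.0087519  -0.00307459] [ 0.06806957 -0.91590527 -0.26804691]
eye top [ 0.5201 -0.1436  0.092 ]
```

View pics/z3.png

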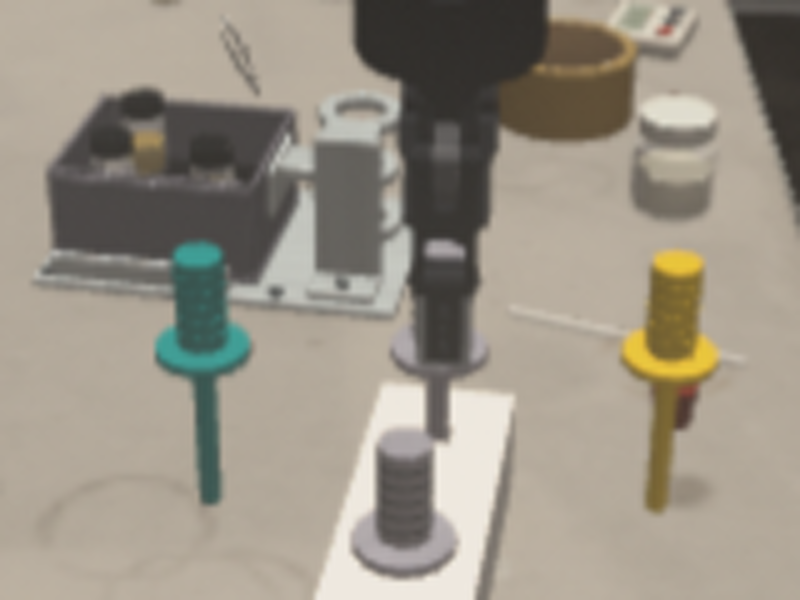

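The near finger is in front of the knob (column ~445 of the crop, against ~440 for the pin), nothing is touched, and the short pin is clear. Shifting about 1.5 mm, rising 2 mm, and closing.

>>> play_rows(
  steps=[
    [100, 0.0015, -0.002, 0, 0, 0, 0],
    [70, 0.0015, -0.002, 0, 0, 0, 0],
    [40, 0.0015, -0.002, 0, 0, 0, 0],
    [20, 0.0015, -0.002, 0, 0, 0, 0],
    [0, 0.0015, -0.002, 0, 0, 0, 0],
    [0, 0.0015, -0.002, 0, 0, 0, 0],
    [0, 0.0015, -0.002, 0, 0, 0, 0],
    [0, 0.0015, -0.002, 0, 0, 0, 0],
  ],
)

```text
time_s: 3.07
eef_pos: [0.4751, 0.0971, 0.1255]
ee_rot: [-1.572, 0.006, -0.005]
force: [-0.3, 3.7, 1.4]
finger_gap: 0.0209
```

>>> play_rows(
  steps=[
    [0, 0, -0.008, 0, 0, 0, 0],
    [0, 0, -0.022, 0, 0, 0, 0],
    [0, 0, -0.04, 0, 0, 0, 0],
    [0, 0, -0.06, 0, 0, 0, 0],
    [0, 0, -0.08, 0, 0, 0, 0],
    [0, 0, -0.1, 0, 0, 0, 0],
    [0, 0, -0.115, 0, 0, 0, 0],
    [0, 0, -0.12, 0, 0, 0, 0],
  ],
)

```text
time_s: 3.73
eef_pos: [0.4761, 0.0968, 0.2481]
ee_rot: [-1.571, 0.005, -0.008]
force: [-0.7, -0.2, -0.9]
finger_gap: 0.0204
```

```bash
python3 - <<'E'
from bench import telemetry
st=telemetry.observe();print(st['eef_pos'],st['ee_rot'],st['force'],st['finger_gap'])
E
```

```text
[0.47605297 0.09679488 0.2481456 ] [-1.57117689  0.00455773 -0.0079807 ] [-0.6592739  -0.22134322 -0.8841411 ] 0.02040693069842768
```

>>> play_rows(
  steps=[
    [0, 0.003, 0, -0.015, 0, 0, 0],
    [0, 0.01, 0, -0.05, 0, 0, 0],
    [0, 0.017, 0, -0.09, 0, 0, 0],
    [0, 0.024, 0, -0.13, 0, 0, 0],
    [0, 0.031, 0, -0.17, 0, 0, 0],
    [0, 0.038, 0, -0.205, 0, 0, 0],
    [0, 0.043, 0, -0.23, 0, 0, 0],
    [0, 0.044, 0, -0.24, 0, 0, 0],
  ],
)

```text
time_s: 4.4
eef_pos: [0.5174, -0.1483, 0.248]
ee_rot: [-1.573, 0.009, -0.011]
force: [0.0, -0.2, -1.1]
finger_gap: 0.0207
```

>>> play_rows(
  steps=[
    [0, 0, 0, 0, 0, 0, 0],
    [0, 0, 0, 0, 0, 0, 0],
  ],
)

```text
time_s: 4.57
eef_pos: [0.5168, -0.1487, 0.2475]
ee_rot: [-1.574, 0.012, -0.012]
force: [-1.5, 0.3, -1.6]
finger_gap: 0.0205
```

```bash
python3 - <<'E'
from h import *
from bench import eyes,telemetry
st=telemetry.observe();print(st['eef_pos'],st['ee_rot'],st['force'],st['finger_gap'],st['time_s'])
s=eyes.capture('side');t=eyes.capture('top')
a=cv2.resize(s['img'][130:205,270:350,::-1],(640,600),interpolation=cv2.INTER_CUBIC)
b=cv2.resize(t['img'][100:260,330:370+0,::-1],(150,600))
cv2.imwrite('pics/z4.png',np.hstack([a,b]))
cv2.imwrite('pics/t4.png',t['img'][:,:,::-1])
E
```

```text
[ 0.51680909 -0.14869824  0.24745473] [-1.5737641   0.01186289 -0.01161135] [-1.47975973  0.25283898 -1.60911995] 0.020458386220868145 4.5667
```

View pics/z4.png

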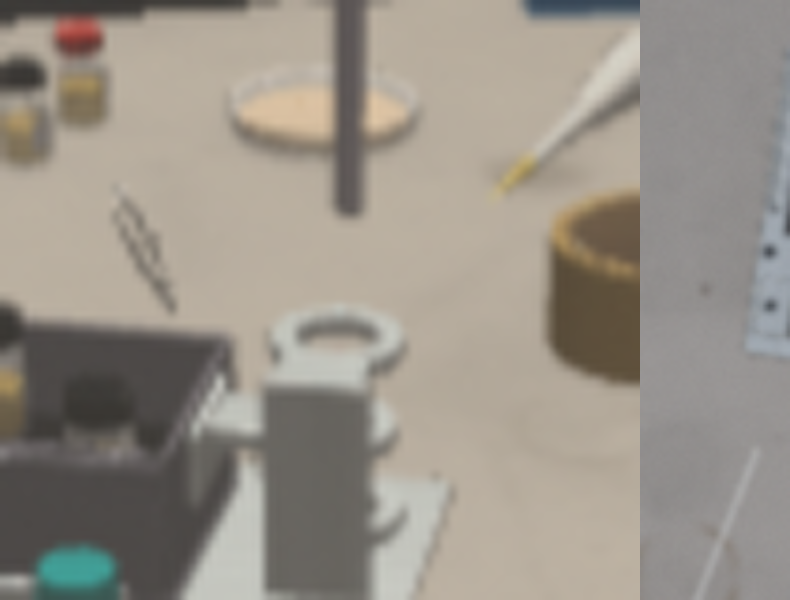

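In the crop the pin hangs upright. Its tip is at side pixel (313.8,155.9) and the top ring centre at (312.1,171.8), so it needs about +4.5 mm in x. The carrier eye's right edge sits slightly left, i.e. about +2 mm in x. I'll compute y and look at the rings from above in the first picture.

```bash
python3 - <<'E'
from h import *
from bench import eyes
s=eyes.capture('side');t=eyes.capture('top')
print('tip',[onz(s,(313.75,155.9),z) for z in(.129,.132,.135)],'eye',onz(s,(312.1,171.8),.092))
im=cv2.imread('pics/top0.png')[160:196,370:418]
g=cv2.cvtColor(cv2.resize(im,(768,576),interpolation=cv2.INTER_CUBIC),cv2.COLOR_BGR2GRAY).astype(float)
g=np.clip((g-90)/(215-90)*255,0,255).astype(np.uint8)
g=cv2.cvtColor(cv2.createCLAHE(3,(2,2)).apply(g),cv2.COLOR_GRAY2BGR)
cv2.imwrite('pics/z5.png',g)
e=np.array([.520,-.1436])
for z in(.092,.084,.06,.052,.028): 
  p=proj(t,np.array([*e,z])); q=proj(t,np.array([*(e+[0,-.014]),z])); print(z,(p-[370,160])*16+8,'r hole',np.linalg.norm(p-q)*16)
E
```

```text
tip [array([ 0.5158, -0.1591,  0.129 ]), array([ 0.5155, -0.1518,  0.132 ]), array([ 0.5151, -0.1446,  0.135 ])] eye [ 0.5192 -0.1381  0.092 ]
0.092 [382.4 318.4] r hole 104.01230696412804
0.084 [371.2 328. ] r hole 104.01230696412804
0.06 [339.2 353.6] r hole 100.8126976129497
0.052 [328.  361.6] r hole 100.8126976129497
0.028 [299.2 385.6] r hole 96.01333240753598
```

View pics/z5.png

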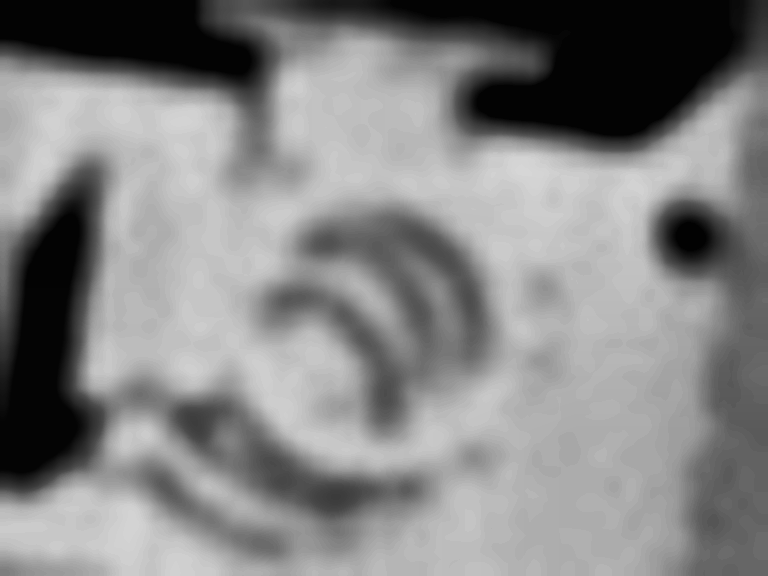

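The top hole's arc centre is at about (387,310) in this crop, against a predicted (382,318), so the eye is at about (0.521,-0.143). The carrier and bottom arcs are in line with it to within about 2 mm. Correcting and lowering to just above the eye.

>>> play_rows(
  steps=[
    [0, 0.002, 0, 0.0025, 0, 0, 0],
    [0, 0.004, 0.006, 0.0055, 0, 0, 0],
    [0, 0.004, 0.014, 0.0055, 0, 0, 0],
    [0, 0.004, 0.022, 0.0055, 0, 0, 0],
    [0, 0.004, 0.028, 0.0055, 0, 0, 0],
    [0, 0.004, 0.03, 0.0055, 0, 0, 0],
    [0, 0.004, 0.03, 0.0055, 0, 0, 0],
  ],
)

```text
time_s: 5.35
eef_pos: [0.5211, -0.1412, 0.217]
ee_rot: [-1.573, 0.009, -0.008]
force: [0.5, -0.1, -1.1]
finger_gap: 0.0208
```

```bash
python3 - <<'E'
from h import *
from bench import eyes,telemetry
st=telemetry.observe();print(st['eef_pos'],st['ee_rot'],st['force'],st['finger_gap'],st['time_s'])
s=eyes.capture('side')
a=cv2.resize(s['img'][130:205,270:350,::-1],(640,600),interpolation=cv2.INTER_CUBIC)
cv2.imwrite('pics/z6.png',a)
E
```

```text
[ 0.52112907 -0.14123931  0.21700501] [-1.57277055  0.00902644 -0.00849424] [ 0.46955066 -0.12147876 -1.12685926] 0.020763846214868754 5.35
```

View pics/z6.png

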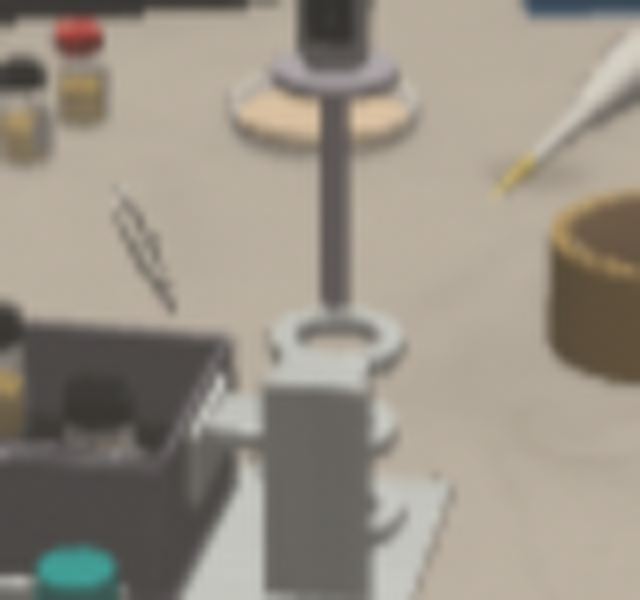

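The tip is centred over the ring: column 335 against 337. Row spacing implies it is about 11 mm above the eye, against about 9.5 mm from the kinematics, so y agrees to about 3 mm. Lowering.

>>> play_rows(
  steps=[
    [0, 0.001, 0.005, -0.001, 0, 0, 0],
    [0, 0.001, 0.011, -0.001, 0, 0, 0],
    [0, 0.001, 0.017, -0.001, 0, 0, 0],
    [0, 0.001, 0.023, -0.001, 0, 0, 0],
    [0, 0.001, 0.029, -0.001, 0, 0, 0],
    [0, 0.001, 0.035, -0.001, 0, 0, 0],
    [0, 0.001, 0.04, -0.001, 0, 0, 0],
    [0, 0.001, 0.045, -0.001, 0, 0, 0],
  ],
)

```text
time_s: 6.07
eef_pos: [0.5223, -0.1424, 0.172]
ee_rot: [-1.573, 0.009, -0.009]
force: [-0.7, 0.7, -0.8]
finger_gap: 0.0206
```

>>> play_rows(
  steps=[
    [0, 0, 0.004, 0, 0, 0, 0],
    [0, 0, 0.009, 0, 0, 0, 0],
    [0, 0, 0.014, 0, 0, 0, 0],
    [0, 0, 0.019, 0, 0, 0, 0],
    [0, 0, 0.024, 0, 0, 0, 0],
    [0, 0, 0.029, 0, 0, 0, 0],
    [0, 0, 0.034, 0, 0, 0, 0],
    [0, 0, 0.038, 0, 0, 0, 0],
  ],
)

```text
time_s: 6.73
eef_pos: [0.5222, -0.1425, 0.1334]
ee_rot: [-1.573, 0.009, -0.009]
force: [0.7, 0.2, -0.8]
finger_gap: 0.0205
```

>>> play_rows(
  steps=[
    [0, 0, 0.002, 0, 0, 0, 0],
    [0, 0, 0.0035, 0, 0, 0, 0],
    [0, 0, 0.0045, 0, 0, 0, 0],
    [0, 0, 0.005, 0, 0, 0, 0],
    [0, 0, 0.0055, 0, 0, 0, 0],
    [0, 0, 0.006, 0, 0, 0, 0],
  ],
)

```text
time_s: 7.23
eef_pos: [0.5225, -0.1425, 0.128]
ee_rot: [-1.572, 0.008, -0.009]
force: [-4.1, 2.7, 11.6]
finger_gap: 0.0206
```

Contact is at 11.6 N, at the expected height (collar on the top eye). Releasing.

>>> play_rows(
  steps=[
    [0, 0, -0.0003, 0, 0, 0, 0],
    [30, 0, -0.0003, 0, 0, 0, 0],
    [50, 0, -0.0003, 0, 0, 0, 0],
    [70, 0, -0.0003, 0, 0, 0, 0],
    [100, 0, -0.0003, 0, 0, 0, 0],
    [100, 0, -0.0003, 0, 0, 0, 0],
    [100, 0, -0.0003, 0, 0, 0, 0],
    [100, 0, -0.0003, 0, 0, 0, 0],
  ],
)

```text
time_s: 7.9
eef_pos: [0.5225, -0.1425, 0.1283]
ee_rot: [-1.572, 0.008, -0.009]
force: [0.6, -0.7, 0.1]
finger_gap: 0.0857
```

>>> play_rows(
  steps=[
    [100, 0, -0.006, 0, 0, 0, 0],
    [100, 0, -0.02, 0, 0, 0, 0],
    [100, 0, -0.04, 0, 0, 0, 0],
    [100, 0, -0.065, 0, 0, 0, 0],
    [100, 0, -0.09, 0, 0, 0, 0],
    [100, 0, -0.115, 0, 0, 0, 0],
    [100, 0, -0.13, 0, 0, 0, 0],
    [100, 0, -0.13, 0, 0, 0, 0],
  ],
)

```text
time_s: 8.57
eef_pos: [0.5238, -0.1428, 0.2621]
ee_rot: [-1.573, 0.004, -0.014]
force: [-0.6, 0.0, 0.9]
finger_gap: 0.0854
```

```bash
python3 - <<'E'
from h import *
from bench import eyes,telemetry
st=telemetry.observe();print(st['eef_pos'],st['force'],st['finger_gap'],st['time_s'])
s=eyes.capture('side')
cv2.imwrite('pics/z7.png',cv2.resize(s['img'][130:280,240:400,::-1],(640,600),interpolation=cv2.INTER_CUBIC))
for z in(.07,.092,.098,.142):print(z,(proj(s,np.array([.521,-.142,z]))-[240,130])*4)
E
```

```text
[ 0.52377501 -0.14284422  0.26213778] [-0.64806775  0.02246098  0.92321546] 0.08543400017065823 8.5667
0.07 [286.  194.4]
0.092 [286.  164.8]
0.098 [286.  156.4]
0.142 [286.   94.8]
```

View pics/z7.png

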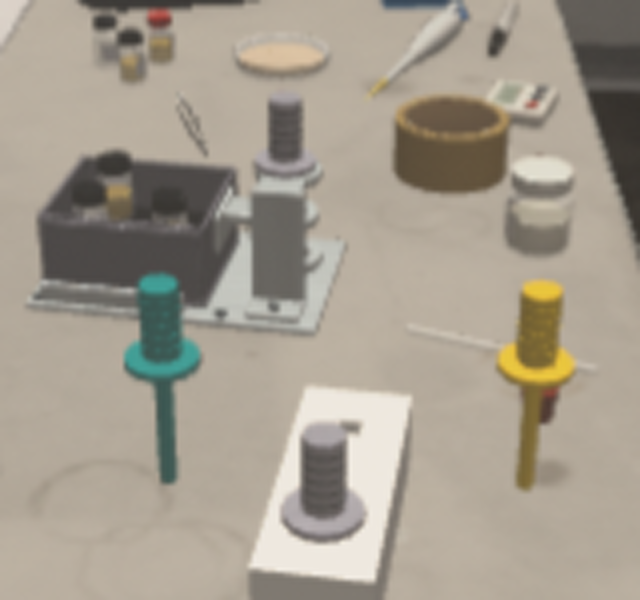

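The pin stands upright with its collar flat on the top eye (knob top at row ~97, collar at ~160, column 286, as predicted). The short pin is in the block and the gripper is clear. Handing in.

```bash
python3 -c "
from bench import bot
print(bot.finish_job())"
```

```text
the job is handed in; nothing more can be done
None
```

I locked the carrier: the long pin went down through all three eyes under grip until its collar rested on the top eye. I then let go, backed off and handed the job in at about 8.6 s of robot time. No verdict was reported.

- **Insertion:** I felt no side contact on the way down. The collar landed with about 12 N, at the height expected for it resting on the top eye (tool height 0.128 m).
- **Last picture:** the long pin stands upright with its collar flat on the eye, 1–2 mm from the ring centre in x. The short pin and both look-alikes appear where they started, and the open gripper is about 130 mm above.
- **Disagreement:** the side camera put y about 6–8 mm higher than the top camera, for both the pin and the eye. I used the top camera for y, and the clean insertion bears that out.
- **Not measured:** the carrier eye's offset was only judged by eye, at about 2 mm or less.

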